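Index the coarse ring of a dividing stage and lock it with its pin

TASK

On the dividing stage, turn only the coarse outer ring by pushing its orange lug round until the hole in the lug stands over the hole in the grey index arm of the base. Then take the red-headed locking pin from its blue rest and drive it down through both holes, fully home with its shoulder on the lug, and let go. Leave the black fine knob in the middle at its present setting, and do not shift the V-block, the canister or the mouse.

Things in the scene. Friction and masses are not known exactly. Their poses are not given: they have to be found in the camera images.
- stage_base: Grey cast base of the dividing stage, fixed. Origin: on the upright axis of ring and knob, at bench height. Round, 170 mm across, 45 mm high; a 16 mm high foot 150 mm wide reaches 95 mm along its own -x; a radial index arm, 40 mm wide and 45 mm high, reaches 135 mm along its +x and bears the index hole. Its place varies, and its yaw by up to 0.5 rad either way.
- coarse_ring (a joint): Angle (rad) of the outer coarse ring about the upright axis, growing anticlockwise from above; 0: lug exactly over the index arm. Starts at 0.45 to 1.05, stops at -0.5 and 1.3, stays where left; friction about 0.15 N m (2 N at the lug). Aluminium ring, 130 mm outer and 72 mm inner diameter, 49 to 73 mm above the bench, with one orange radial lug.
- lug_end (a point): Middle of the outer end of the ring's orange lug, 125 mm from the axis, 58 mm above the bench. The lug is straight and radial, 36 mm wide, with flat upright sides, from 49 to 67 mm above the bench; 4 mm gap between it and the base. It can be pushed from either side with shut fingertips.
- ring_hole (a point): Centre of the through hole (17 mm diameter, lightly chamfered) in the orange lug, at the lug's top face, 67 mm above the bench and 105 mm from the axis. Moves with the ring.
- plate_hole (a point): Centre of the mouth of the index hole (16 mm diameter, through) in the top face of the base's index arm, 45 mm above the bench and 105 mm from the axis. Fixed.
- fine_knob (a joint): Angle (rad) of the inner black fine knob, concentric with the ring and standing up through it: 52 mm in diameter, top 107 mm above the bench. It turns very easily (0.02 N m), independently of the ring, and must keep its setting (within about 14 degrees).
- fine_mark (a point): Outer end of the white pointer line on the fine knob's top, 23 mm from the axis, 107 mm above the bench.
- pin: Loose locking pin, 95 mm long, 0.11 kg, standing red head up. Origin: on its axis at the underside of its shoulder, z towards the head. Below: steel shank 14 mm thick, 50 mm long, the last 10 mm tapering to 6 mm. Above: shoulder disc 32 mm wide, 5 mm thick, then round red head 28 mm wide from 5 to 45 mm above the origin, to grip from above. Fully home, the origin is at ring_hole.
- pin_rest: Blue block 70 x 70 x 55 mm, fixed to the bench, left or right of the stage, with an upright 17 mm hole through its middle in which the pin stands at first, its shoulder on the block's top. Origin: centre of its underside.
- v_block: Bystander: loose dark steel V-block 70 x 60 x 50 mm, on the other side of the stage from the pin rest. Origin: centre of its underside.
- canister: Bystander: loose aluminium canister with black cap, 52 mm in diameter, 75 mm high, beyond the stage to its left. Origin: centre of its underside.
- mouse: Bystander: loose black computer mouse 100 x 58 x 32 mm, beyond the stage to its right. Origin: centre of its underside.
There are look-alikes about, which are no part of the job. There is more than one size of the pin; the one meant has the size given above.

How it is judged:
On the way, in this order (a step that is already met when the one before it is completed fails the run):
1. the hole in the lug stands over the hole in the index arm (within 5 mm) (horizontal distance between ring_hole and plate_hole below 0.005 m), for 0.2 s.
2. the pin is through both holes, its shoulder on the lug (distance between pin and ring_hole below 0.006 m and angle between pin's own z axis and vertical below 0.1 rad and horizontal distance between ring_hole and plate_hole below 0.005 m), for 0.2 s.
At the end, for the whole second after the job is handed in: Pin at rest, upright within 0.1 rad, through both holes, its shoulder within 6 mm of the top of the lug's hole; holes over each other within 5 mm; fine knob's mark within 6 mm of its start; V-block, canister and mouse within 30 mm of theirs (all of step 2 and distance of fine_mark from where it was at the start of the episode below 0.006 m and linear speed of pin below 0.02 m/s and distance of each of v_block, canister, mouse from where it was at the start of the episode below 0.03 m); the robot touches nothing.
It fails at once if the fine knob is turned (its mark moves more than 6 mm) (distance of fine_mark from where it was at the start of the episode above 0.006 m).
It fails at once if the V-block, canister or mouse is shifted by more than 30 mm (distance of any of v_block, canister, mouse from where it was at the start of the episode above 0.03 m).
It also fails if it takes over 58 s, if anything falls off the work surface, if the arm or the gripper's body presses on something with over 40 N, if the wrist force passes 120 N, or if a joint passes its speed limit or range.

ROBOT

A 6-joint arm with a two-finger parallel gripper is mounted at the origin on the work surface. World frame = base frame: x ahead of the robot, y to its left, z up, the work surface at z = 0. Lengths are in m, angles in rad, forces in N, time in s.
With the tool pointing down it reaches from about 0.425 to 0.95 m from the base axis. Payload 3.5 kg.
Tool frame: the origin (TCP) lies midway between the tips of the shut fingers; the grasp point (between the pads) lies behind it (r.hold_point_z is the z of the grasp point in the tool frame, in m); z points along the fingers, y is the line along which they close (so a half turn about z gives the same grasp; the last joint's range is limited). The gripper opens to 85 mm and grips with 20 to 120 N. Pads are 22 mm wide; open, the fingers measure 114 mm over their backs; the gripper's body (76 mm by 85 mm) begins 54 mm behind the grasp point. The pads swing forward as they close: fully open they stand 13 mm farther back than shut.
Start: joints at [0.99, 0.286, 1.577, -0, 1.279, -0.15], TCP at [0.282, 0.613, 0.231] pointing down, gripper open.
Joint ranges: [-2.77, 2.77], [-0.9, 2.22], [0.21, 2.48], [-1.53, 4.67], [0.24, 2.81], [-2.84, 2.84]. Speed limits (rad/s): [2.79, 2.79, 3.14, 3.14, 3.14, 3.14].

INTERFACE

Orientations are given as a unit quaternion [w, x, y, z].
In Python, from bench import r gives the robot as it stands.
- The arm moves only by the shell command python3 -m creep 'ROWS' [FORCE]. ROWS is JSON, a list of rows, each a list of 7 numbers: the shift along the tool's x, y, z scaled (see below), then the turn, a rotation vector about the tool's x, y, z scaled (see below), then the opening in per cent of the stroke, from 0 (shut) to 100 (fully open). A call has 1 to 5 rows; each row shifts and turns the commanded pose from where the row before left it, along the tool's axes as they then stand; what a row does not reach is not made up. The controller multiplies each number of a shift by 0.05 m and each number of a turn by 8 degrees. A row lasts 1/10 s, in which the tool goes at most 50 mm and 8.59 degrees, less where a joint would pass 70% of its speed; a pose out of reach is approached as far as the arm can. A call with a number of a shift or a turn outside -1 to 1 is refused whole. A call with a gripper value outside its range is refused whole. The fingers move at their own pace and stop on an object; FORCE is the grip in N (left out, the last holds). Time passes only in rows, so rows that do not move let the fingers close. It gives the time, the measured TCP pose, the force, the opening and the grip force at its end, in the units of the state.
- r.observe(): the state, without advancing time (a new reading comes with each control period).
- r.camera(name): name is "scene" or "top" or "wrist"; returns a dict with "frame" (420x560x3 uint8, red, green, blue), "depth" (420x560 float32, m along the optical axis (not along the pixel's ray), 0 where there is no reading), "vfov" (degrees; the focal length in pixels is half the picture's height over the tangent of half this angle, whatever the lens; pixels are square), "cx", "cy" (the principal point, pixels), "k1" (the pictures are not rectified: a ray, as slopes to the right and down, at radius r is drawn at 1 + k1 r^2 times it, then the intrinsics apply), "view" (4x4, takes a point from world to camera coordinates); the wrist camera has in their place "tool_from_camera" (4x4, takes a point from camera to tool coordinates, whose origin is the TCP and whose axes are the flange's). Camera axes: x right, y down, z forward; pixel columns grow to the right and rows downward; lengths in m; the calibration is good to about 2 mm. A picture is of the moment at which its call begins: read the wrist's pose just before it.
- r.close_job(): hands the job in; it is judged then, once.
Trained networks look in a picture, given as the dict that the camera call returned (one of the last four; its "shot" number tells which), for a name from the list of things; names that differ only in an ending like _2 or _b are one class to them, and where a whole thing is asked for, a point or a joint stands for the part that bears it (a point fixed in the world has none). Each returns a list of dicts, best first, with "p" (0 to 1); they miss things now and then, are a little off and sometimes report something else, mostly with a low value. They report only what shows in the picture. A call takes as long as a camera call. They do not tell look-alikes from the thing itself.
- r.recognise(thing, picture): "bbox" ([left, top, right, bottom] in pixels, round what is visible of it).
The state is a dict: "time": time; "joint_pos": joint angles; "joint_vel": joint speeds; "effort": joint torques, N m; "eef_pos": TCP position; "tcp_rot": TCP orientation; "wrist_force": force on the tool from outside, world axes, zero at the start; "wrist_torque": the same for the moment, N m; "grip_width": finger opening in m; "grip_force": force on a finger pad.
Only numpy, scipy, OpenCV 4.12 (cv2) and the standard library are available. Lean on these libraries where they do the work, as an engineer would, in place of code of your own. Each camera call takes 0.05 s, during which the arm holds its last target. There are 200 camera calls.

## Working session

There is one attempt and no reset: what is moved stays moved. The work goes in short steps, Python scripts to look and compute and a shell command to move; the robot and the scene stay as the last step left them, time stands still between calls to the robot, and variables do not carry over. Pictures are saved under pics/ and viewed, at most 10 in all, crops included, and the job is handed in when it is done.

```bash
mkdir -p pics
cat > h.py <<'E'
import numpy as np, cv2
from bench import r
from scipy.spatial.transform import Rotation as R
def snap(n):
    s=r.observe(); c=r.camera(n)
    if n=='wrist':
        q=s['tcp_rot']; T=np.eye(4); T[:3,:3]=R.from_quat([q[1],q[2],q[3],q[0]]).as_matrix(); T[:3,3]=s['eef_pos']
        c['W']=T@np.array(c['tool_from_camera'])
    else: c['W']=np.linalg.inv(np.array(c['view']))
    return c
def rays(c,uv):
    uv=np.atleast_2d(np.array(uv,float)); f=210/np.tan(np.radians(c['vfov'])/2)
    d=(uv-[c['cx'],c['cy']])/f; u=d.copy()
    for _ in range(20): u=d/(1+c['k1']*(u**2).sum(1,keepdims=True))
    return np.c_[u,np.ones(len(u))]
def atz(c,uv,z):
    d=rays(c,uv)@c['W'][:3,:3].T; o=c['W'][:3,3]
    return o+d*((z-o[2])/d[:,2])[:,None]
def cloud(c):
    v,u=np.mgrid[:420,:560]; d=rays(c,np.c_[u.ravel(),v.ravel()])*np.array(c['depth']).reshape(-1,1)
    return (d@c['W'][:3,:3].T+c['W'][:3,3]).reshape(420,560,3)
def save(c,n): cv2.imwrite('pics/'+n+'.png',c['frame'][:,:,::-1])
E
python3 - <<'E'
from h import *
c=snap('top'); im=c['frame']; save(c,'top')
s=snap('scene'); save(s,'scene')
P=cloud(c)
for n in ['stage_base','lug_end','fine_knob','pin','pin_rest','v_block','canister','mouse']:
    for d in r.recognise(n,c)[:4]:
        b=d['bbox']; m=[(b[0]+b[2])/2,(b[1]+b[3])/2]
        print(n,round(d['p'],2),np.round(b),np.round(P[int(m[1]),int(m[0])],3))
print(r.observe()['time'])
E
```

```text
stage_base 0.85 [226. 156. 320. 270.] [0.536 0.016 0.107]
lug_end 0.59 [225. 177. 311. 251.] [0.535 0.026 0.105]
lug_end 0.24 [262. 204. 291. 233.] [0.526 0.01  0.105]
fine_knob 0.97 [262. 201. 291. 234.] [0.528 0.01  0.106]
pin 0.6 [383. 242. 396. 251.] [ 0.47  -0.214  0.072]
pin 0.6 [410. 277. 431. 293.] [ 0.395 -0.269  0.073]
pin 0.52 [428. 232. 451. 251.] [ 0.476 -0.302  0.1  ]
pin_rest 0.95 [407. 224. 453. 261.] [ 0.477 -0.298  0.064]
v_block 0.71 [105. 202. 149. 244.] [0.536 0.338 0.02 ]
canister 0.8 [145. 144. 175. 177.] [0.657 0.251 0.074]
mouse 0.71 [376. 126. 419. 173.] [ 0.682 -0.252  0.031]
0.5
```

View pics/top.png

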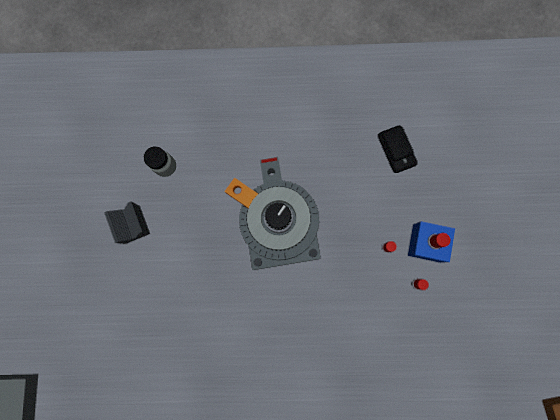

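View pics/scene.png

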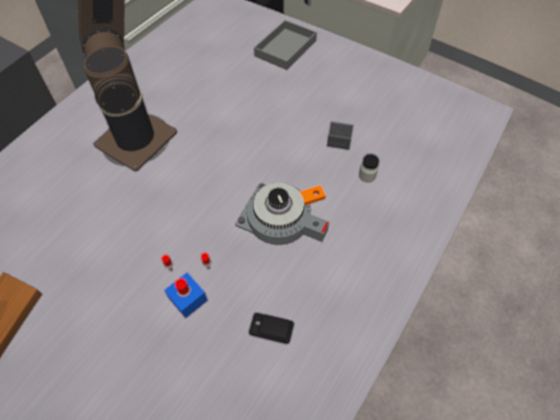

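The top view shows the orange lug hole at (237,189), the index hole at (271,171) and the knob at (278,216). The pin stands in the blue rest at (440,240), with two smaller pins near it as look-alikes.

Run:
```python
from h import *
c=snap('top'); P=cloud(c); im=c['frame'].astype(int)
kn=(P[...,2]>.098)&(np.abs(P[...,1])<.1); kn[:,:250]=0
p=P[kn]; (cx,cy),rad=cv2.minEnclosingCircle(p[:,:2].astype(np.float32)); print('knob',cx,cy,rad,p[:,2].mean())
ax=np.array([cx,cy])
h=atz(c,[237.5,189],.067)[0]; i=atz(c,[271,171],.045)[0]
for n,q in(('lug',h),('idx',i)):
    d=q[:2]-ax; print(n,q,np.hypot(*d),np.arctan2(d[1],d[0]))
red=(im[...,0]>110)&(im[...,1]<60)&(im[...,2]<60)
hd=red&(P[...,2]>.085); hd[:,:400]=0
v,u=np.nonzero(hd); p=P[hd]; print('pin',len(p),p.mean(0),p.min(0),p.max(0)); print(cv2.minEnclosingCircle(p[p[:,2]>.094][:,:2].astype(np.float32)))
blue=(im[...,2]>130)&(im[...,0]<80)&(P[...,2]>.045); p=P[blue]; print('rest',cv2.minAreaRect(p[:,:2].astype(np.float32)),p[:,2].mean())
org=(im[...,0]>150)&(im[...,1]>70)&(im[...,1]<170)&(im[...,2]<80);org[300:]=0
p=P[org]; print('orange',cv2.minAreaRect(p[p[:,2]>.06][:,:2].astype(np.float32)),p[:,2].mean())
s=r.observe(); print(s['eef_pos'],R.from_quat(np.roll(s['tcp_rot'],-1)).as_matrix().round(3),r.hold_point_z,s['grip_width'])
```

```text
knob 0.49095597863197327 -0.003201078623533249 0.06976788491010666 0.47295871907766757
lug [0.5938055  0.09038812 0.067     ] 0.13905740087715068 0.7382920028885724
idx [0.63623385 0.02141377 0.045     ] 0.14734839851102194 0.16783894232124427
pin 141 [ 0.4791101  -0.31034074  0.09902061] [ 0.46663594 -0.3220989   0.09629328] [ 0.49173134 -0.298627    0.10337451]
((0.4791387915611267, -0.3106958270072937), 0.012961716391146183)
rest ((0.4736175835132599, -0.18439391255378723), (0.08472567796707153, 0.3372412621974945), 2.858341932296753) 0.06075178993294593
orange ((0.525571346282959, 0.03353917598724365), (0.22474098205566406, 0.04819367080926895), 38.80144500732422) 0.07197650509710335
[0.28183867 0.61332838 0.23131909] [[-0.909  0.418 -0.   ]
 [ 0.418  0.909  0.   ]
 [ 0.     0.    -1.   ]] -0.0187 0.08548264396974561
```

```bash
python3 -m creep '[[-0.76,-0.54,0,0,0,0,0],[-0.76,-0.54,0,0,0,0,0],[-0.76,-0.54,0,0,0,0,0],[-0.76,-0.54,0,0,0,0,0],[-0.76,-0.54,0,0,0,0,0]]' 40; python3 -m creep '[[-0.76,-0.54,0,0,0,0,0],[-0.76,-0.54,0,0,0,0,0],[-0.76,-0.54,0,0,0,0,0],[-0.76,-0.54,0,0,0,0,0],[-0.76,-0.54,0,0,0,0,0]]'; python3 -m creep '[[0,0,0,0,0,1,0],[0,0,0,0,0,1,0],[0,0,0,0,0,1,0],[0,0,0,0,0,1,0],[0,0,0,0,0,1,0]]'; python3 -m creep '[[0,0,0,0,0,1,0],[0,0,0,0,0,1,0],[0,0,0,0,0,0.4,0],[0,0,0,0,0,0,0]]'
```

```text
time: 1.05
eef_pos: [0.3987, 0.4098, 0.2316]
tcp_rot: [0.0, 0.214, 0.977, 0.0]
wrist_force: [0.7, -0.1, 0.2]
grip_width: 0.0123
grip_force: 0.0
time: 1.55
eef_pos: [0.5151, 0.2076, 0.2317]
tcp_rot: [0.0, 0.214, 0.977, 0.0]
wrist_force: [0.9, 1.7, 0.5]
grip_width: 0.0001
grip_force: 0.0
time: 2.05
eef_pos: [0.5145, 0.2092, 0.2315]
tcp_rot: [0.0, 0.537, 0.843, 0.0]
wrist_force: [-0.2, 0.1, 0.2]
grip_width: 0.0
grip_force: 0.0
time: 2.45
eef_pos: [0.5144, 0.2093, 0.2315]
tcp_rot: [0.0, 0.668, 0.744, 0.0]
wrist_force: [0.1, -0.2, -0.7]
grip_width: 0.0001
grip_force: 0.0
```

Run:
```python
from h import *
s=r.observe(); print(s['time'],s['eef_pos'],R.from_quat(np.roll(s['tcp_rot'],-1)).as_matrix().round(3)[:,0],s['joint_pos'],s['grip_width'])
c=snap('wrist'); save(c,'w1')
P=cloud(c); print(P[::60,::80].round(2)[...,2])
np.save('w1.npy',P)
```

```text
2.45 [0.51440485 0.20931569 0.23149698] [-0.107  0.994  0.   ] [2.03745498e-01 2.28215366e-02 1.87309008e+00 8.80266948e-06
 1.24536275e+00 9.68424509e-02] 5.6556235922842174e-05
[[ 0.   -0.   -0.    0.    0.05 -0.   -0.  ]
 [ 0.    0.    0.   -0.    0.05  0.    0.  ]
 [-0.   -0.    0.    0.    0.    0.    0.08]
 [ 0.    0.    0.   -0.    0.   -0.   -0.  ]
 [ 0.    0.   -0.    0.    0.    0.    0.  ]
 [ 0.    0.    0.    0.28  0.    0.   -0.  ]
 [-0.    0.3   0.    0.31  0.31  0.3   0.3 ]]
```

View pics/w1.png

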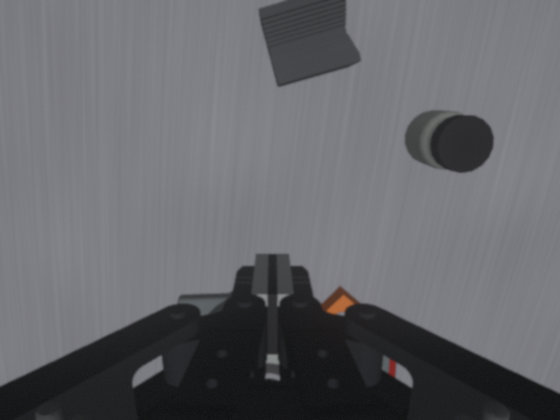

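The wrist picture shows the lug tip (340,300) half hidden by the fingers, and the V-block and canister well clear. I'm going down beside the lug.

```bash
python3 -m creep '[[-0.88,0.33,0,0,0,0,0],[-0.88,0.33,0,0,0,0,0],[0,0,0,0,0,0,0]]'; python3 -m creep '[[0,0,0.9,0,0,0,0],[0,0,0.9,0,0,0,0],[0,0,0.9,0,0,0,0],[0,0,0.8,0,0,0,0],[0,0,0,0,0,0,0]]'; python3 -m creep '[[-0.13,0.17,0,0,0,0,0],[-0.13,0.17,0,0,0,0,0],[-0.13,0.17,0,0,0,0,0],[-0.13,0.17,0,0,0,0,0],[-0.13,0.17,0,0,0,0,0]]'; python3 -m creep '[[-0.18,0.11,0,0,0,0,0],[-0.18,0.11,0,0,0,0,0],[-0.18,0.11,0,0,0,0,0],[-0.18,0.11,0,0,0,0,0],[-0.18,0.11,0,0,0,0,0]]'
```

```text
time: 2.8
eef_pos: [0.5586, 0.1214, 0.2316]
tcp_rot: [0.001, 0.67, 0.743, -0.0]
wrist_force: [-0.7, 0.0, 0.2]
grip_width: -0.0001
grip_force: 0.0
time: 3.3
eef_pos: [0.5509, 0.1255, 0.0498]
tcp_rot: [-0.005, 0.668, 0.744, -0.005]
wrist_force: [0.4, 0.3, -1.0]
grip_width: 0.0001
grip_force: 0.0
time: 3.8
eef_pos: [0.604, 0.0969, 0.0579]
tcp_rot: [0.001, 0.668, 0.744, 0.001]
wrist_force: [-1.7, 0.8, 0.4]
grip_width: -0.0002
grip_force: 0.7
time: 4.3
eef_pos: [0.6343, 0.0549, 0.0558]
tcp_rot: [-0.001, 0.668, 0.744, -0.001]
wrist_force: [-0.5, 1.2, -0.5]
grip_width: 0.0003
grip_force: 0.7
```

Run:
```python
from h import *
s=r.observe(); print(s['time'],s['eef_pos'])
c=snap('top'); cv2.imwrite('pics/t2.png',cv2.resize(c['frame'][130:290,190:350,::-1],(600,600),interpolation=cv2.INTER_CUBIC))
```

```text
4.3 [0.63429022 0.05489755 0.05576375]
```

View pics/t2.png

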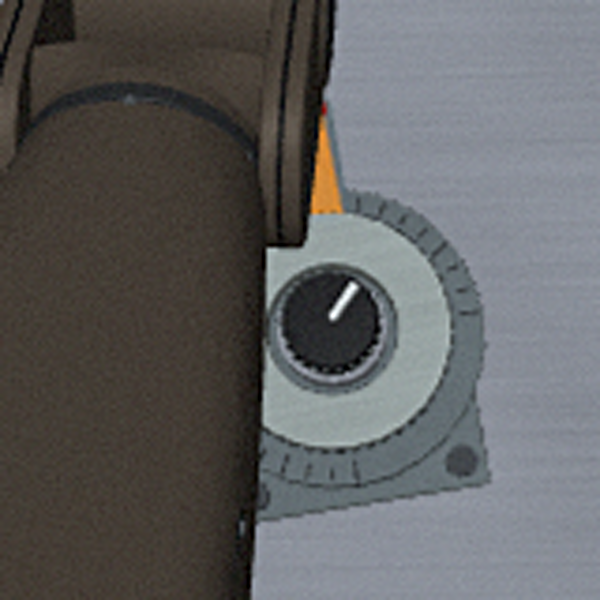

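The knob is unmoved and the lug is nearly over the arm, with its right edge close to the arm's right edge. I'll measure in the scene camera.

Run:
```python
from h import *
c=snap('scene'); cv2.imwrite('pics/s2.png',cv2.resize(c['frame'][160:260,220:340,::-1],(720,600),interpolation=cv2.INTER_CUBIC))
t=snap('top')
# predicted pixels of hole/edge in top: lug right edge colour boundary per row
im=t['frame'].astype(int); org=(im[...,0]>150)&(im[...,1]>70)&(im[...,1]<170)&(im[...,2]<80);org[300:]=0
for v in range(150,192,3):
    u=np.nonzero(org[v])[0]
    if len(u):
        q=atz(t,[u.max()+.5,v],.067)[0]; d=q[:2]-[.530,.010]
        a=.107; print(v,u.min(),u.max(),q.round(4),'rad',round(d@[np.cos(a),np.sin(a)],4),'tang',round(d@[-np.sin(a),np.cos(a)],4))
```

```text
159 276 276 [0.656  0.0085 0.067 ] rad 0.1252 tang -0.0149
162 276 276 [0.6496 0.0086 0.067 ] rad 0.1187 tang -0.0142
165 276 277 [0.6431 0.0066 0.067 ] rad 0.1121 tang -0.0154
168 275 278 [0.6366 0.0046 0.067 ] rad 0.1054 tang -0.0167
171 275 278 [0.6302 0.0047 0.067 ] rad 0.099 tang -0.0159
174 274 279 [0.6237 0.0027 0.067 ] rad 0.0924 tang -0.0172
177 274 279 [0.6173 0.0028 0.067 ] rad 0.0861 tang -0.0164
180 274 279 [0.611  0.0029 0.067 ] rad 0.0797 tang -0.0157
183 273 280 [0.6046 0.001  0.067 ] rad 0.0732 tang -0.0169
186 273 280 [0.5982 0.0011 0.067 ] rad 0.0669 tang -0.0162
```

View pics/s2.png

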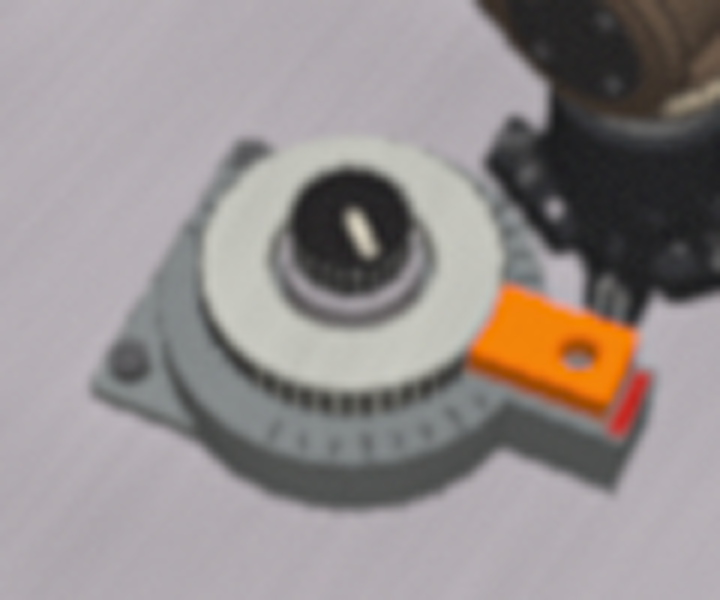

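The scene crop shows the lug hole at about (316.3,218.7) in full-frame pixels, nearly over the arm. I'll compare it with the index hole in the first scene picture.

Run:
```python
from h import *
c=snap('scene')
def dark(g,u0,v0,w=8):
    a=g[v0-w:v0+w+1,u0-w:u0+w+1]; print(a)
g0=cv2.cvtColor(cv2.imread('pics/scene.png'),cv2.COLOR_BGR2GRAY); g1=c['frame'][...,0]
def cen(g,u0,v0,w,th):
    v,u=np.mgrid[v0-w:v0+w+1,u0-w:u0+w+1]; k=np.clip(th-g[v0-w:v0+w+1,u0-w:u0+w+1].astype(float),0,None); return (u*k).sum()/k.sum(),(v*k).sum()/k.sum()
print(g0[216:232,308:328]); print(g1[211:227,307:326])
a=cen(g1,316,219,4,180); print('lug',a,atz(c,a,.067))
b=cen(g0,316,224,4,100); print('idx',b,atz(c,b,.045))
t=cv2.cvtColor(cv2.imread('pics/top.png'),cv2.COLOR_BGR2GRAY); print(t[160:182,260:283])
```

```text
[[125 125 125 126 127 131 135 143 151 155 158 163 165 167 165 166 167 167
  167 167]
 [125 125 125 125 125 125 125 128 132 138 143 151 160 162 164 165 167 167
  166 166]
 [124 125 125 125 126 126 125 125 125 126 129 136 144 149 155 161 165 167
  167 166]
 [126 126 126 126 128 128 126 126 126 126 126 127 129 134 139 145 153 159
  164 165]
 [125 126 127 127 127 125 122 120 120 122 124 126 126 128 128 131 136 142
  150 156]
 [126 126 127 126 124 117 106 101 101 107 117 124 127 126 126 125 127 126
  128 134]
 [126 127 126 124 115  96  86  81  81  86 102 119 126 126 126 126 124 114
  105 106]
 [127 127 126 122 107  85  76  75  74  75  92 113 126 128 127 127 121 105
   88  91]
 [127 127 127 124 108  88  76  75  72  76  94 116 126 128 128 125 116  96
   82  94]
 [127 127 127 127 117 103  91  82  83  88 106 122 127 128 127 122 105  84
   84  94]
 [125 126 127 126 125 119 110 103 103 111 120 127 128 128 125 115  95  78
   82  91]
 [115 120 122 125 128 126 124 122 120 124 127 129 127 127 122 105  85  77
   81  90]
 [ 91 100 108 118 123 127 129 128 128 127 127 127 130 125 116  96  78  82
   83 
[... 3192 characters left out ...]
 90  83  80 114 115]
 [117 120  96  87  84  84  85  84  79  81  90  98  92  89  86  89  85  89
   84  87  85 116 119]
 [121 121  98  85  82  85  90  88  87  79  88  81  83  88  88  85  86  85
   85  85  85 110 116]
 [120 123 105  85  82  88  86  88  87  92  87  86  87  88  84  91  91  87
   86  84  80 101 123]
 [116 122 106  82  83  83  90  90  93  86  87  90  86  87  88  91  85  90
   89  89  85  97 112]
 [115 114 108  84  88  85  85  89  84  91  87  84  88  87  86  89  85  84
   86  85  85  93 117]
 [118 123 122  96  86  90  81  88  87  83  86  81  83  84  85  84  82  88
   89  90  93  88  89]
 [119 117 126  94  82  86  84  86  87  86  89  85  86  86  92  90  82  84
   84  83  88  89  80]]
```

The holes agree within about 1 mm: lug (.6370,.0224), index (.6370,.0217). Next I retreat, then go to the pin.

```bash
python3 -m creep '[[0.4,0,0,0,0,0,0],[0,0,-0.9,0,0,0,0],[0,0,-0.9,0,0,0,0],[0,0,-0.9,0,0,0,0],[0,0,-0.9,0,0,0,0]]'; python3 -m creep '[[-0.8,-0.56,0,0,0,0,100],[-0.8,-0.56,0,0,0,0,100],[-0.8,-0.56,0,0,0,0,100],[-0.8,-0.56,0,0,0,0,100],[-0.8,-0.56,0,0,0,0,100]]'; python3 -m creep '[[-0.8,-0.56,0,0,0,0,100],[-0.8,-0.56,0,0,0,0,100],[-0.8,-0.56,0,0,0,0,100],[-0.8,-0.56,0,0,0,0,100],[0,0,0,0,0,0,100]]'; python3 -m creep '[[0,0,0,0,0,1,100],[0,0,0,0,0,1,100],[0,0,0,0,0,1,100],[0,0,0,0,0,1,100],[0,0,0,0,0,1,100]]'; python3 -m creep '[[0,0,0,0,0,1,100],[0,0,0,0,0,1,100],[0,0,0,0,0,1,100],[0,0,0,0,0,1,100],[0,0,0,0,0,1,100]]'; python3 -m creep '[[0,0,0,0,0,1,100],[0,0,0,0,0,0.25,100],[0,0,0,0,0,0,100]]'
```

```text
time: 5.0
eef_pos: [0.6319, 0.076, 0.2381]
tcp_rot: [0.0, 0.668, 0.744, 0.0]
wrist_force: [0.7, 0.2, 0.1]
grip_width: -0.0002
grip_force: 0.0
time: 5.5
eef_pos: [0.5132, -0.1392, 0.2365]
tcp_rot: [0.001, 0.668, 0.744, -0.0]
wrist_force: [0.7, -0.9, 0.0]
grip_width: 0.072
grip_force: 0.0
time: 6.0
eef_pos: [0.4176, -0.3134, 0.2366]
tcp_rot: [0.001, 0.671, 0.742, -0.001]
wrist_force: [0.5, 1.3, -0.1]
grip_width: 0.0853
grip_force: 0.0
time: 6.5
eef_pos: [0.4205, -0.3082, 0.2363]
tcp_rot: [0.0, 0.884, 0.468, 0.0]
wrist_force: [-0.4, 0.7, -0.5]
grip_width: 0.0851
grip_force: 0.0
time: 7.0
eef_pos: [0.4205, -0.3082, 0.2363]
tcp_rot: [0.0, 0.99, 0.138, 0.0]
wrist_force: [-0.1, 0.4, 0.7]
grip_width: 0.0853
grip_force: 0.0
time: 7.3
eef_pos: [0.4205, -0.3083, 0.2363]
tcp_rot: [0.0, 0.999, 0.054, 0.0]
wrist_force: [-0.1, -0.5, -0.3]
grip_width: 0.0853
grip_force: 0.0
```

Run:
```python
from h import *
s=r.observe(); print(s['time'],s['eef_pos'],R.from_quat(np.roll(s['tcp_rot'],-1)).as_matrix().round(3)[:,0],s['joint_pos'],s['grip_width'])
c=snap('wrist'); save(c,'w2'); print(np.array(c['tool_from_camera']).round(3))
t=snap('top'); g=cv2.imwrite('pics/t3.png',t['frame'][:,:,::-1])
for d in r.recognise('pin',c)[:4]: print(d)
f=t['frame'].astype(int); 
s2=snap('scene'); g1=s2['frame'][...,0].astype(float)
v,u=np.mgrid[215:224,312:321]; k=np.clip(180-g1[215:224,312:321],0,None); a=((u*k).sum()/k.sum(),(v*k).sum()/k.sum()); print('lug scene',a,atz(s2,a,.067))
p=cv2.cvtColor(t['frame'],cv2.COLOR_RGB2GRAY); ti=f
org=(ti[...,0]>150)&(ti[...,1]>70)&(ti[...,1]<170)&(ti[...,2]<80); org[300:]=0; org[:,:200]=0; org[:,350:]=0
cs,h=cv2.findContours(org.astype(np.uint8),cv2.RETR_CCOMP,cv2.CHAIN_APPROX_NONE)
for x in cs:
    if len(x)>6:
        (a,b),rr=cv2.minEnclosingCircle(x); print(a,b,rr,atz(t,[a,b],.067))
```

```text
7.3 [ 0.42048061 -0.30827753  0.2363029 ] [0.994 0.108 0.   ] [-8.27412872e-01 -5.98212359e-02  1.94552155e+00  5.80734328e-05
  1.25573184e+00  6.35240977e-01] 0.08529074814038473
[[ 0.001 -0.964 -0.267  0.068]
 [ 1.     0.001  0.001 -0.   ]
 [-0.    -0.267  0.964 -0.143]
 [ 0.     0.     0.     1.   ]]
{'bbox': [152.0, 102.8, 191.0, 131.3], 'p': 0.86}
{'bbox': [218.7, 191.7, 247.5, 226.6], 'p': 0.82}
{'bbox': [265.8, 102.1, 303.6, 140.3], 'p': 0.56}
{'bbox': [231.7, 65.4, 336.5, 171.9], 'p': 0.36}
lug scene (np.float64(316.1125), np.float64(218.7)) [[0.63697376 0.02251021 0.067     ]]
270.0 174.0 15.811488151550293 [[0.6241818 0.0225264 0.067    ]]
269.172119140625 168.9262237548828 5.2544989585876465 [[0.63506778 0.02411723 0.067     ]]
```

View pics/w2.png

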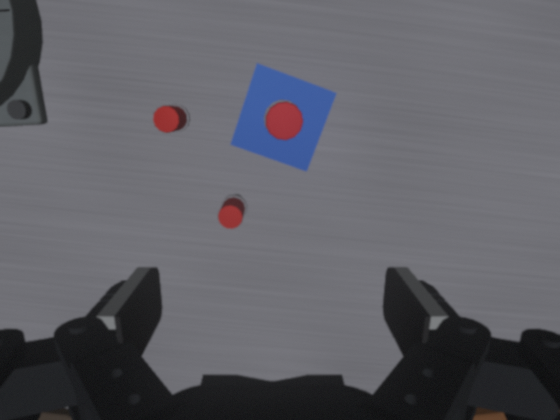

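The wrist picture shows the right pin's head at (284,121) on the blue block and the two thin pins clear of it.

Run:
```python
from h import *
c=snap('wrist'); f=c['frame'].astype(int)
red=(f[...,0]>90)&(f[...,1]<60)&(f[...,2]<60); red[:, :262]=0; red[:,310:]=0; red[145:]=0
cs,_=cv2.findContours(red.astype(np.uint8),cv2.RETR_EXTERNAL,cv2.CHAIN_APPROX_NONE); x=max(cs,key=cv2.contourArea)
(a,b),rr=cv2.minEnclosingCircle(x); q=atz(c,[[a,b],[a+rr,b],[a-rr,b]],.1); print(a,b,rr,q, 'dia',np.linalg.norm(q[1]-q[2]))
s=r.observe(); M=R.from_quat(np.roll(s['tcp_rot'],-1)).as_matrix()
print('tool delta', M.T@(q[0]-s['eef_pos']))
```

```text
283.0 136.0 9.999999747378752e-05 [[ 0.46712678 -0.31153131  0.1       ]
 [ 0.46712679 -0.31153138  0.1       ]
 [ 0.46712677 -0.31153123  0.1       ]] dia 1.4692518768406502e-07
tool delta [0.04635752 0.00760041 0.13633698]
```

Run:
```python
from h import *
c=snap('wrist'); f=c['frame'].astype(int); print(f[120,284],f[120,250])
red=(f[...,0]-f[...,1:].max(2)>70); red[:, :262]=0; red[:,310:]=0; red[145:]=0
cs,_=cv2.findContours(red.astype(np.uint8),cv2.RETR_EXTERNAL,cv2.CHAIN_APPROX_NONE); x=max(cs,key=cv2.contourArea)
(a,b),rr=cv2.minEnclosingCircle(x); q=atz(c,[[a,b],[a+rr,b],[a-rr,b]],.1); print(a,b,rr,q, 'dia',np.linalg.norm(q[1]-q[2]))
s=r.observe(); M=R.from_quat(np.roll(s['tcp_rot'],-1)).as_matrix()
print('tool delta', M.T@(q[0]-s['eef_pos']))
```

```text
[156  58  64] [ 64  94 160]
282.94482421875 119.64715576171875 17.766525268554688 [[ 0.47873772 -0.31025521  0.1       ]
 [ 0.48015072 -0.3230941   0.1       ]
 [ 0.47733729 -0.29741968  0.1       ]] dia 0.02582810743128838
tool delta [0.0580766  0.00751286 0.13631835]
```

```bash
python3 -m creep '[[0.58,0.08,0,0,0,0,100],[0.58,0.08,0,0,0,0,100],[0,0,0.8,0,0,0,100],[0,0,0.8,0,0,0,100],[0,0,0,0,0,0,100]]'; python3 -m creep '[[0,0,0.7,0,0,0,100],[0,0,0.7,0,0,0,100],[0,0,0.4,0,0,0,100],[0,0,0,0,0,0,100]]'; python3 -m creep '[[0,0,0,0,0,0,0],[0,0,0,0,0,0,0],[0,0,0,0,0,0,0],[0,0,0,0,0,0,0],[0,0,0,0,0,0,0]]' 60
```

```text
time: 8.1
eef_pos: [0.4754, -0.3078, 0.1496]
tcp_rot: [-0.005, 0.999, 0.054, -0.005]
wrist_force: [-0.7, 0.1, -0.8]
grip_width: 0.0854
grip_force: 0.0
time: 8.5
eef_pos: [0.4773, -0.31, 0.0647]
tcp_rot: [-0.002, 0.999, 0.053, -0.002]
wrist_force: [-0.4, 0.3, 1.0]
grip_width: 0.0853
grip_force: 0.0
time: 9.0
eef_pos: [0.4795, -0.3117, 0.0681]
tcp_rot: [0.001, 0.999, 0.053, 0.001]
wrist_force: [-0.6, 0.5, 4.4]
grip_width: 0.0266
grip_force: 58.9
```

```bash
python3 -m creep '[[0,0,-0.5,0,0,0,0],[0,0,-0.9,0,0,0,0],[0,0,-0.9,0,0,0,0],[0,0,-0.7,0,0,0,0],[0,0,0,0,0,0,0]]'; python3 -m creep '[[0.32,-0.8,0,0,0,0,0],[0.32,-0.8,0,0,0,0,0],[0.32,-0.8,0,0,0,0,0],[0.32,-0.8,0,0,0,0,0]]'; python3 -m creep '[[0.32,-0.8,0,0,0,0,0],[0.32,-0.8,0,0,0,0,0],[0.32,-0.8,0,0,0,0,0],[0,-0.7,0,0,0,0,0],[0,0,0,0,0,0,0]]'
```

```text
time: 9.5
eef_pos: [0.4811, -0.3132, 0.2234]
tcp_rot: [0.005, 0.999, 0.053, 0.004]
wrist_force: [-0.0, -0.3, -0.6]
grip_width: 0.0268
grip_force: 60.3
time: 9.9
eef_pos: [0.5245, -0.1432, 0.2146]
tcp_rot: [-0.001, 0.999, 0.053, -0.001]
wrist_force: [0.1, -0.3, -1.6]
grip_width: 0.0266
grip_force: 60.3
time: 10.4
eef_pos: [0.5549, 0.0182, 0.2143]
tcp_rot: [-0.001, 0.998, 0.056, -0.002]
wrist_force: [-0.4, 0.2, -0.6]
grip_width: 0.0267
grip_force: 60.3
```

Run:
```python
from h import *
s=r.observe(); print(s['time'],s['eef_pos'],s['grip_width'],s['wrist_force'])
c=snap('wrist'); save(c,'w3')
f=c['frame'].astype(int); org=(f[...,0]-f[...,2]>80)&(f[...,1]-f[...,2]>20)
cs,_=cv2.findContours(org.astype(np.uint8),cv2.RETR_CCOMP,cv2.CHAIN_APPROX_NONE)
for x in cs:
    if len(x)>10:
        (a,b),rr=cv2.minEnclosingCircle(x); q=atz(c,[[a,b],[a+rr,b]],.067); print(a,b,rr,q[0],np.linalg.norm(q[1]-q[0]))
```

```text
10.4 [0.55493688 0.01817365 0.21425923] 0.02668826202700344 [-0.37358067  0.19441042 -0.63116991]
277.6134948730469 101.55348205566406 48.08871841430664 [0.62521163 0.02258532 0.067     ] 0.03588830450873863
277.0 88.0 13.153046607971191 [0.63479899 0.0241637  0.067     ] 0.009726983085606676
```

View pics/w3.png

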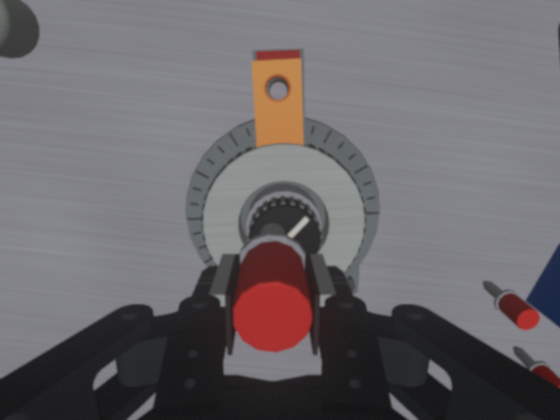

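The picture shows the lug squarely over the arm, with light showing through both holes at (277,89). I'm moving the pin above it.

```bash
python3 -m creep '[[0.8,0.04,0,0,0,0,0],[0.8,0.04,0,0,0,0,0],[0,0,0.7,0,0,0,0],[0,0,0.7,0,0,0,0],[0,0,0,0,0,0,0]]'; python3 -m creep '[[0,0,0,0,0,0,0]]'
```

```text
time: 10.95
eef_pos: [0.6317, 0.0179, 0.1384]
tcp_rot: [-0.001, 0.999, 0.053, -0.007]
wrist_force: [-1.0, 1.1, -2.0]
grip_width: 0.0266
grip_force: 60.4
time: 11.05
eef_pos: [0.6355, 0.0178, 0.1451]
tcp_rot: [-0.0, 0.999, 0.053, -0.002]
wrist_force: [-0.2, 0.3, -0.7]
grip_width: 0.0264
grip_force: 60.4
```

```bash
python3 -m creep '[[0,-0.1,0,0,0,0,0],[0,0,0.1,0,0,0,0],[0,0,0,0,0,0,0],[0,0,0,0,0,0,0]]'
python3 - <<'E'
from h import *
c=snap('scene'); cv2.imwrite('pics/s3.png',cv2.resize(c['frame'][150:250,260:360,::-1],(600,600),interpolation=cv2.INTER_CUBIC))
print(r.observe()['eef_pos'])
E
```

```text
time: 11.45
eef_pos: [0.6361, 0.0238, 0.1422]
tcp_rot: [0.0, 0.999, 0.053, 0.001]
wrist_force: [-0.1, -0.0, -1.3]
grip_width: 0.0264
grip_force: 60.3
[0.63607667 0.02375796 0.14206335]
```

View pics/s3.png

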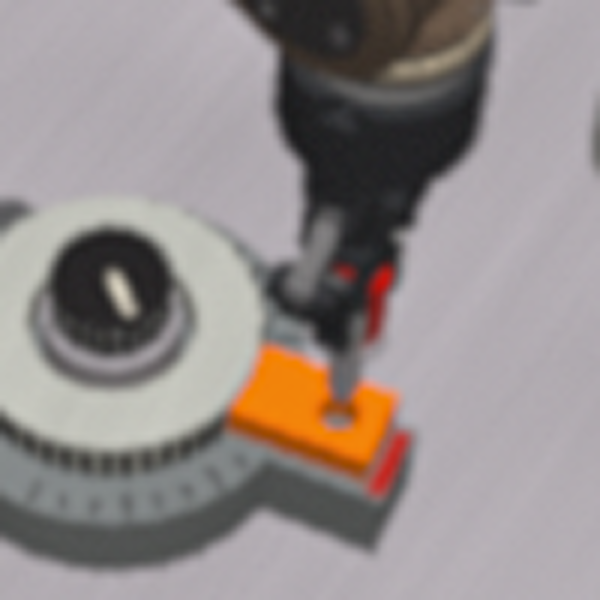

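The tip at (342,400) stands right above the hole at (340,415). I'm lowering slowly.

```bash
python3 -m creep '[[0,0,0.12,0,0,0,0],[0,0,0.12,0,0,0,0],[0,0,0.12,0,0,0,0],[0,0,0.12,0,0,0,0],[0,0,0,0,0,0,0]]'
```

```text
time: 12.0
eef_pos: [0.6348, 0.0238, 0.1155]
tcp_rot: [-0.0, 0.999, 0.053, -0.001]
wrist_force: [0.1, -0.8, -1.0]
grip_width: 0.026
grip_force: 60.3
```

```bash
python3 -m creep '[[0,0,0.1,0,0,0,0],[0,0,0.1,0,0,0,0],[0,0,0.1,0,0,0,0],[0,0,0.1,0,0,0,0],[0,0,0,0,0,0,0]]'
```

```text
time: 12.5
eef_pos: [0.6356, 0.0234, 0.0964]
tcp_rot: [0.0, 0.999, 0.053, -0.0]
wrist_force: [0.9, -1.5, -2.0]
grip_width: 0.0266
grip_force: 60.4
```

Going in with hardly any force.

```bash
python3 -m creep '[[0,0,0.1,0,0,0,0],[0,0,0.1,0,0,0,0],[0,0,0.1,0,0,0,0],[0,0,0,0,0,0,0],[0,0,0,0,0,0,0]]'
```

```text
time: 13.0
eef_pos: [0.6357, 0.0234, 0.0818]
tcp_rot: [0.0, 0.999, 0.053, -0.0]
wrist_force: [1.4, -1.8, -3.0]
grip_width: 0.0264
grip_force: 60.2
```

```bash
python3 -m creep '[[0,0,0.04,0,0,0,0],[0,0,0.03,0,0,0,0],[0,0,0,0,0,0,0]]'
```

```text
time: 13.3
eef_pos: [0.6362, 0.0235, 0.0801]
tcp_rot: [0.0, 0.999, 0.053, 0.0]
wrist_force: [-2.3, -2.2, 3.7]
grip_width: 0.0266
grip_force: 61.0
```

```bash
python3 -m creep '[[0,0,0,0,0,0,100],[0,0,0,0,0,0,100],[0,0,0,0,0,0,100],[0,0,0,0,0,0,100],[0,0,0,0,0,0,100]]'; python3 -m creep '[[0,0,-0.3,0,0,0,100],[0,0,-0.8,0,0,0,100],[0,0,-0.8,0,0,0,100],[0,0,-0.8,0,0,0,100],[-0.9,0,0,0,0,0,100]]'; python3 -m creep '[[-0.9,0,0,0,0,0,100],[0,0,0,0,0,0,100],[0,0,0,0,0,0,100]]'
python3 - <<'E'
from h import *
c=snap('wrist'); save(c,'w4')
f=c['frame'].astype(int)
red=(f[...,0]-f[...,1:].max(2)>70)&(f[...,1]-f[...,2]<15); red[:,:230]=0; red[:,330:]=0
cs,_=cv2.findContours(red.astype(np.uint8),cv2.RETR_EXTERNAL,cv2.CHAIN_APPROX_NONE)
for x in cs:
  if len(x)>15:
    (a,b),rr=cv2.minEnclosingCircle(x); q=atz(c,[[a,b],[a+rr,b]],.112); print(a,b,q[0],np.linalg.norm(q[1]-q[0]))
P=cloud(c); k=red&(P[...,2]>.09); print('head top z',np.percentile(P[k][:,2],[10,50,90]) if k.any() else P[red][:,2])
E
```

```text
time: 13.8
eef_pos: [0.6358, 0.0239, 0.0786]
tcp_rot: [-0.0, 0.999, 0.053, -0.0]
wrist_force: [0.4, 0.6, 0.3]
grip_width: 0.0854
grip_force: 0.0
time: 14.3
eef_pos: [0.5981, 0.0181, 0.2243]
tcp_rot: [0.002, 0.999, 0.054, 0.01]
wrist_force: [0.6, -1.1, 0.6]
grip_width: 0.0854
grip_force: 0.0
time: 14.6
eef_pos: [0.5459, 0.0142, 0.2149]
tcp_rot: [0.0, 0.999, 0.053, 0.001]
wrist_force: [1.2, -0.8, -0.1]
grip_width: 0.0854
grip_force: 0.0
273.0572204589844 62.232051849365234 [0.63952784 0.02389329 0.112     ] 0.01805882941722876
head top z [0.11152039 0.11244481 0.11339364]
```

View pics/w4.png

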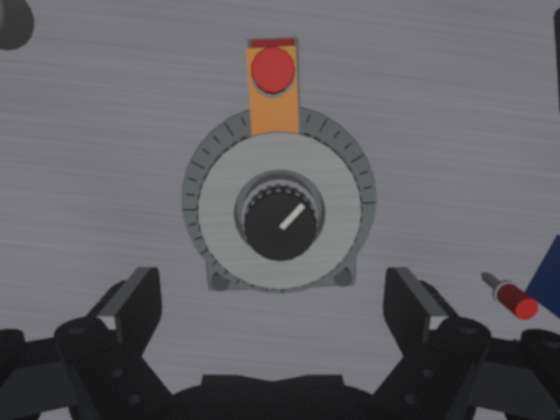

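The head is at (273,70), upright, with its top at 0.112 m, so the shoulder is on the lug. The knob pointer is unchanged and the robot is clear.

```bash
python3 -c "
from bench import r
print(r.close_job())"
```

```text
the job is handed in; nothing more can be done
None
```

I turned the ring until the lug hole stood over the index hole and drove the pin fully home, its shoulder on the lug. I then let go and handed the job in at about 15 s. The fine knob still shows its starting setting and nothing touched the V-block, canister or mouse; the hand-in gave no verdict.

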